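Load the bracket nest and press the start key

TASK

Load the checking station: turn the loose steel bracket so that its missing corner meets the yellow step of the blue nest, lower it until it lies flat on the pocket's floor, and let go. Then, with the orange guard pushed open off the keypad and left open, press the green membrane key straight down until it clearly gives and hold it for about half a second without forcing it, and let go. Leave the other keys and the things standing about alone.

Things in the scene. Friction and masses are not known exactly. Their poses are not given: they have to be found in the camera images.
- bracket_grip (a point): Loose steel bracket, 0.13 to 0.25 kg: a flat L-shaped plate 84 (x) x 60 (y) x 10 thick with one upright web to hold it by. This point is the web's middle, 34 mm above the plate's underside. The web: 44 long (x), 12 thick (y), its top 51 mm above the underside. Axes are the bracket's own, z up; the missing corner (34 x 24 mm) is the +x +y one.
- bracket_base (a point): Centre of the bracket's full 84 x 60 outline, on its underside (same axes). The web's centre is at x = -5, y = -3.5 mm from here.
- bracket_corner (a point): The bracket's inner corner, where its missing corner begins: x = +8, y = +6 mm from the outline's centre, on the underside.
- bracket: The bracket as a whole; same point and axes as bracket_base.
- nest: The nest: a fixed blue plate 150 (x) x 120 (y) x 20 high with a pocket in its middle, 88 (x) x 64 (y), 8 deep; the pocket's +x +y corner is filled by a yellow step, 34 x 24 mm, level with the plate's top. Origin under its middle, on the bench; z up. The bracket fits one way only, its axes along the nest's, with 2 mm play on every side.
- pocket (a point): Middle of the pocket's floor, 12 mm above the bench; axes are the nest's. The seated bracket's bracket_base comes here.
- pocket_step (a point): Point by the inner corner of the yellow step (2 mm short of it each way), at the pocket's floor: x = +8, y = +6 mm from the pocket's middle. The seated bracket's inner corner comes here.
- pod: The keypad: a fixed grey box 110 (x) x 205 (y) x 30 high, origin under its middle, on the bench, z up. Two guard rails, 39 mm high, run along y at x = -50 and +50 mm. Four square keys lie in a 2 x 2 block under the guard: green start at x = -22, y = -30 mm, red stop at x = -22, y = -70, white ones at x = +22, y = -30 and -70.
- start_key_top (a point): Centre of the top of the green start key, 20 x 20 mm, 3.5 mm proud of the keypad's face and 33.5 mm above the bench; axes are the keypad's. A membrane key: pressed down it gives at about 2.5 N, moves 1.5 mm in all, is fully down at about 6 N and then rigid. It registers at 4 N held for 0.3 s.
- stop_key: Square red key 20 x 20, 40 mm from the green one along the keypad's -y; origin at its centre, 30 mm above the bench.
- up_key: Square white key 20 x 20, 44 mm from the green one along the keypad's +x.
- down_key: Square white key 20 x 20, 44 mm from the red one along the keypad's +x.
- start_key: The green start key; origin at its centre, 30 mm above the bench, 3.5 mm below its top.
- guard_rib (a point): Orange sliding guard, a 94 (x) x 90 (y) x 3 plate 37 to 40 mm above the bench, which hides the keys when shut; same axes as the keypad. This point is the middle of the top of its upright rib, 67 mm above the bench; the rib stands in the plate's middle, 56 long (x), 8 thick (y), 27 above the plate. Pushed along the keypad's +y it opens, with about 1.5 N of friction, and stays where it is left.
- guard (a joint): Slide of the guard in m: 0 = shut over the keys, 0.100 = fully open at its stop. The green key is clear of it from about 0.06 on.
- jar: Bystander: tiny grey jar with a blue lid, 36 x 36 x 38 mm; origin at the centre of its underside, on the bench.
- driver: Bystander: screwdriver with an amber handle lying flat, 29 x 181 x 29 mm; origin at the centre of its underside, on the bench.
- blue_bottle: Bystander: tall blue bottle with a black cap, 62 x 94 x 225 mm; origin at the centre of its underside, on the bench.
- white_jug: Bystander: tall white bottle with a green cap, 68 x 80 x 222 mm; origin at the centre of its underside, on the bench.
- clear_bottle: Bystander: pale bottle with a black cap, 60 x 68 x 140 mm; origin at the centre of its underside, on the bench.
- screw_tub: Bystander: clear tub of screws, 75 x 108 x 45 mm; origin at the centre of its underside, on the bench.
- sanding_block: Bystander: brown sanding block, 66 x 110 x 31 mm; origin at the centre of its underside, on the bench.
- timer: Bystander: white timer, 68 x 120 x 47 mm; origin at the centre of its underside, on the bench.
Things that resemble listed ones, but are neither listed nor needed, are in the scene too. What is shaped like the bracket but purple is not meant.

How it is judged:
By the outcome, as a careful person would: the job done as asked, in the order asked, and still so for the second after the job is handed in, with the robot touching nothing.
It also fails if it takes over 56 s, if anything falls off the work surface, if the arm or the gripper's body presses on something with over 40 N, if the wrist force passes 120 N, or if a joint passes its speed limit or range.

ROBOT

A 7-joint arm with a two-finger parallel gripper is mounted at the origin on a cart in front of the work surface, level with it; the furniture and walls round the work are solid. World frame = base frame: x ahead of the robot, y to its left, z up, the work surface at z = 0. Lengths are in m, angles in rad, forces in N, time in s.
With the tool pointing down it reaches from about 0.4 to 0.875 m from the base axis. Payload 19.3 kg.
Tool frame: the origin (TCP) lies midway between the tips of the shut fingers; the grasp point (between the pads) lies 19 mm behind it; z points along the fingers, y is the line along which they close (so a half turn about z gives the same grasp; the last joint's range is limited). The gripper opens to 85 mm and grips with 20 to 120 N. Pads are 22 mm wide; open, the fingers measure 114 mm over their backs; the gripper's body (76 mm by 85 mm) begins 54 mm behind the grasp point. The pads swing forward as they close: fully open they stand 13 mm farther back than shut.
Start: joints at [1.262, 0.521, -0.036, 1.599, 0.021, 1.021, -0.113], TCP at [0.148, -0.607, 0.231] pointing down, gripper open.
Joint ranges: [-2.91, 2.91], [-0.3, 2.13], [-1.5, 1.42], [0.17, 2.43], [-1.26, 4.41], [0.16, 1.93], [-2.52, 2.52]. Speed limits (rad/s): [1.89, 1.89, 2.39, 2.39, 3.01, 3.01, 3.01].

INTERFACE

Orientations are given as a rotation vector (axis times angle).
In Python, from workcell import r gives the robot as it stands. The module is installed in compiled form; this text tells all that it offers.
- The arm moves only by the tool arm_command, never from a script. Its argument "steps" is a list of rows, each an object of numbers: "x", "y", "z": the shift along the tool's x, y, z each as a share of 250 mm, from -1 to 1; "rx", "ry", "rz": the turn, a rotation vector about the tool's x, y, z each as a share of 0.5 rad, from -1 to 1; "fingers": the opening, from -1 (shut) to 1 (fully open), so that 0 is half open. In form: [{"x": .., "y": .., "z": .., "rx": .., "ry": .., "rz": .., "fingers": ..}, ...]. A call has 1 to 8 rows; each row shifts and turns the commanded pose from where the row before left it, along the tool's axes as they then stand; what a row does not reach is not made up. A row lasts 1/8 s, in which the tool goes at most 62.5 mm and 10.7 degrees, less where a joint would pass 70% of its speed; a pose out of reach is approached as far as the arm can. A call with a number of a shift or a turn outside -1 to 1 is refused whole. A call with a gripper value outside its range is refused whole. The fingers move at their own pace and stop on an object; "force" is the grip in N (left out, the last holds). Time passes only in rows, so rows that do not move let the fingers close. It gives the time, the measured TCP pose, the force, the opening and the grip force at its end, in the units of the state.
- r.get_state(): the state, without advancing time (a new reading comes with each control period).
- r.grab_frame(name): name is "side" or "top"; returns a dict with "frame" (384x512x3 uint8, red, green, blue), "fx", "fy", "cx", "cy" (pixels), "dist_coeffs" ([k1, k2, p1, p2, k3] as OpenCV has them; the pictures are not rectified), "extrinsics" (4x4, takes a point from camera to world coordinates). Camera axes: x right, y down, z forward; pixel columns grow to the right and rows downward; lengths in m; the calibration is good to about 2 mm. A picture is of the moment at which its call begins. There is no depth.
- r.close_job(): hands the job in; it is judged then, once.
Trained networks look in a picture, given as the dict that the camera call returned (one of the last four; its "shot" number tells which), for a name from the list of things; names that differ only in an ending like _2 or _b are one class to them, and where a whole thing is asked for, a point or a joint stands for the part that bears it (a point fixed in the world has none). Each returns a list of dicts, best first, with "score" (0 to 1); they miss things now and then, are a little off and sometimes report something else, mostly with a low value. They report only what shows in the picture. A call takes as long as a camera call. They do not tell look-alikes from the thing itself.
- r.regions_of(thing, picture): "pixels" (384x512 bool, what is visible of it) and "box" ([left, top, right, bottom] in pixels, round what is visible of it).
The state is a dict: "clock": time; "joint_positions": joint angles; "dq": joint speeds; "tau": joint torques, N m; "ee_pos": TCP position; "eef_rot": TCP orientation; "force": force on the tool from outside, world axes, zero at the start; "torque": the same for the moment, N m; "width": finger opening in m; "gripper_force": force on a finger pad.
Only numpy, scipy, OpenCV 4.12 (cv2) and the standard library are available. Lean on these libraries where they do the work, as an engineer would, in place of code of your own. Each camera call takes 0.05 s, during which the arm holds its last target. There are 200 camera calls.

## Working session

There is one attempt and no reset: what is moved stays moved. The work goes in short steps, Python scripts to look and compute and a tool call to move; the robot and the scene stay as the last step left them, time stands still between calls to the robot, and variables do not carry over. Pictures are saved under pics/ and viewed, at most 10 in all, crops included, and the job is handed in when it is done.

Besides the shell and the picture viewer there is one more tool, called after "Emit:" as a command line: name --argument value ..., lists and objects as JSON in quotes. arm_command: Moves the arm, as the interface text tells. Shift numbers are shares of 250 mm and turn numbers shares of 0.5 rad, none past 1 either way. Its arguments: {"type":"object","properties":{"steps":{"type":"array","items":{"type":"object","properties":{"x":{"type":"number"},"y":{"type":"number"},"z":{"type":"number"},"rx":{"type":"number"},"ry":{"type":"number"},"rz":{"type":"number"},"fingers":{"type":"number"}}}},"force":{"type":"number"}},"required":["steps"]}

```bash
mkdir -p pics; cat > h.py <<'E'
import numpy as np, cv2
from workcell import r
from scipy.spatial.transform import Rotation as R
def K(p): return np.array([[p["fx"],0,p["cx"]],[0,p["fy"],p["cy"]],[0,0,1.]])
def ray(p,uv):
    n=cv2.undistortPoints(np.array(uv,float).reshape(-1,1,2),K(p),np.array(p["dist_coeffs"],float)).reshape(-1,2)
    T=np.array(p["extrinsics"]); d=np.c_[n,np.ones(len(n))]@T[:3,:3].T
    return T[:3,3],d
def at_z(p,uv,z):
    o,d=ray(p,uv); return o+d*((z-o[2])/d[:,2])[:,None]
def proj(p,X):
    T=np.linalg.inv(np.array(p["extrinsics"])); 
    return cv2.projectPoints(np.array(X,float).reshape(-1,3),cv2.Rodrigues(T[:3,:3])[0],T[:3,3],K(p),np.array(p["dist_coeffs"],float))[0].reshape(-1,2)
def save(p,name,box=None,s=1):
    f=p["frame"]
    if box: f=f[box[1]:box[3],box[0]:box[2]]
    f=cv2.resize(f,None,fx=s,fy=s,interpolation=cv2.INTER_CUBIC)
    cv2.imwrite("pics/"+name,f[...,::-1])
E
python3 - <<'E'
from h import *
t=r.grab_frame("top"); s=r.grab_frame("side")
f=np.vstack([t["frame"],s["frame"]])
cv2.imwrite("pics/a.png",t["frame"][...,::-1]);cv2.imwrite("pics/b.png",s["frame"][...,::-1])
for p,n in((t,"top"),(s,"side")):
    print(n,np.round(np.array(p["extrinsics"]),3).tolist(),p["fx"])
    for th in["bracket","nest","pod","guard","start_key"]:
        for q in r.regions_of(th,p)[:3]:
            ys,xs=np.nonzero(q["pixels"]); print(n,th,round(q["score"],2),np.round(q["box"]).tolist(),len(xs))
st=r.get_state();print(st["ee_pos"],st["eef_rot"],st["width"],st["clock"],st["force"])
E
```

```text
top [[-0.193, -0.961, 0.196, 0.344], [-0.981, 0.19, -0.034, -0.087], [-0.005, -0.199, -0.98, 1.141], [0.0, 0.0, 0.0, 1.0]] 374.4691675210393
top bracket 0.84 [234.0, 255.0, 257.0, 285.0] 524
top bracket 0.83 [209.0, 203.0, 233.0, 224.0] 474
top bracket 0.73 [332.0, 112.0, 362.0, 137.0] 376
top nest 0.95 [293.0, 160.0, 348.0, 220.0] 1969
top pod 0.7 [72.0, 191.0, 149.0, 250.0] 2673
top guard 0.82 [102.0, 195.0, 138.0, 231.0] 916
top guard 0.67 [293.0, 161.0, 344.0, 222.0] 1958
side [[0.998, 0.016, -0.065, 0.642], [0.066, -0.414, 0.908, -1.529], [-0.012, -0.91, -0.415, 0.71], [0.0, 0.0, 0.0, 1.0]] 479.8580519487858
side bracket 0.84 [197.0, 180.0, 219.0, 200.0] 289
side bracket 0.63 [253.0, 179.0, 275.0, 204.0] 274
side bracket 0.6 [310.0, 243.0, 342.0, 277.0] 610
side nest 0.62 [197.0, 202.0, 230.0, 229.0] 555
side nest 0.57 [226.0, 223.0, 283.0, 250.0] 1369
side nest 0.36 [318.0, 156.0, 333.0, 178.0] 59
side pod 0.59 [261.0, 144.0, 296.0, 172.0] 684
side guard 0.67 [264.0, 150.0, 296.0, 166.0] 239
side start_key 0.24 [198.0, 201.0, 230.0, 230.0] 580
side start_key 0.17 [253.0, 180.0, 274.0, 207.0] 244
[ 0.14781487 -0.60725847  0.23127073] [-3.11919630e+00 -3.74166396e-01  1.94459942e-05] 0.08536960174536641 0.6 [ 0.47998487  0.52857982 -0.45019599]
```

View pics/a.png

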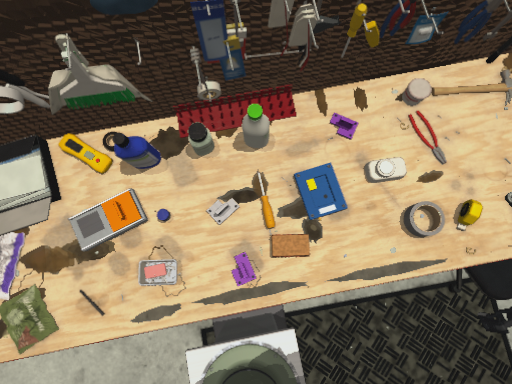

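View pics/b.png

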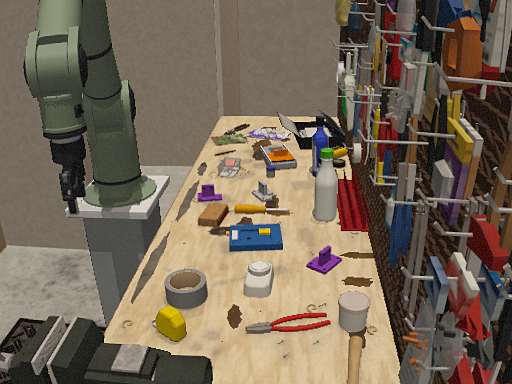

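The top picture shows three L-shaped brackets: purple at (243,268), purple at (344,125), and a steel-grey one at (222,210). The nest is at (320,190), with its yellow step at about (312,184), and the keypad is at (108,218). By the description I want the steel bracket. I'll check it in a close crop.

```bash
python3 - <<'E'
from h import *
t=r.grab_frame("top"); s=r.grab_frame("side")
def c(p,b,w,h): return cv2.resize(p["frame"][b[1]:b[3],b[0]:b[2]],(w,h),interpolation=cv2.INTER_CUBIC)
A=np.hstack([c(t,(200,190,250,240),266,266),c(t,(285,155,355,225),266,266),c(t,(65,180,155,260),266,266)])
B=np.hstack([c(s,(240,170,300,210),400,266),c(s,(220,215,290,260),398,266)])
cv2.imwrite("pics/c.png",np.vstack([A,B])[...,::-1])
np.savez("f.npz",t=t["frame"],s=s["frame"])
import pickle; pickle.dump((t,s),open("f.pkl","wb"))
E
```

```text
(no output)
```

View pics/c.png

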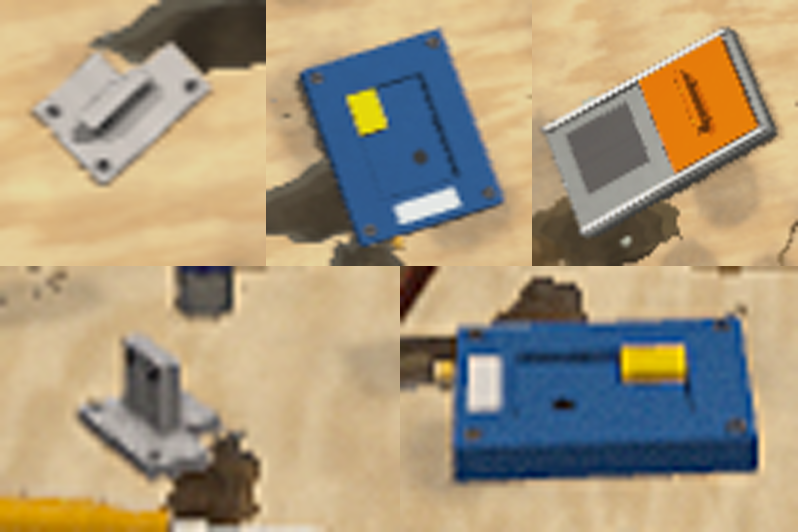

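The crop confirms the grey steel bracket, with its notch facing up at crop (125,75). The nest's yellow step is in its upper-left corner, and the keypad's orange guard sits at its right (-y) end. Next I'll fit the poses using the models.

```bash
cat > fit.py <<'E'
from h import *
from scipy.optimize import minimize, least_squares
def box(x0,x1,y0,y1,z0,z1): return np.array([[x,y,z] for x in(x0,x1) for y in(y0,y1) for z in(z0,z1)])/1000.
PARTS={"bracket":[box(-42,8,-30,30,0,10),box(-42,42,-30,6,0,10),box(-27,17,-9.5,2.5,0,51)],
"nest":[box(-75,75,-60,60,0,20)],"pod":[box(-55,55,-102.5,102.5,0,30),box(-52,-48,-102.5,102.5,0,39),box(48,52,-102.5,102.5,0,39)]}
S=8
def world(P,q,z=0): 
    c,s=np.cos(q[2]),np.sin(q[2]); return P@np.array([[c,-s,0],[s,c,0],[0,0,1]]).T+[q[0],q[1],z]
def render(p,parts,q,z,b):
    m=np.zeros(((b[3]-b[1])*S,(b[2]-b[0])*S),np.uint8)
    for P in parts:
        uv=proj(p,world(P,q,z)); h=cv2.convexHull(((uv-[b[0]-.5,b[1]-.5])*S*16-8).astype(np.int32)); cv2.fillConvexPoly(m,h,255,shift=4)
    return cv2.resize(m,(b[2]-b[0],b[3]-b[1]),interpolation=cv2.INTER_AREA)/255.
def fit(views,parts,q0,z=0):
    q0=np.array(q0,float)
    def cost(d):
        q=q0+d*[.01,.01,.05]; return sum(np.abs(render(p,parts,q,z,b)-m[b[1]:b[3],b[0]:b[2]]).sum() for p,m,b in views)
    best=None
    for sx in((1,0,0),(0,1,0),(-.7,-.7,0)):
        o=minimize(cost,np.array(sx)*.3,method="Nelder-Mead",options=dict(initial_simplex=np.array([[0,0,0],[1,0,0],[0,1,0],[0,0,1]])*.8-.2*np.array(sx),xatol=1e-3,fatol=1e-2))
        if best is None or o.fun<best.fun: best=o
    return q0+best.x*[.01,.01,.05],best.fun
def pnp(p,P,uv,q0,z=0):
    o=least_squares(lambda q:(proj(p,world(np.array(P)/1000.,q,z))-uv).ravel(),q0); return o.x,np.sqrt(np.mean(o.fun**2))
E
python3 - <<'E'
from fit import *; import pickle
t,s=pickle.load(open("f.pkl","rb"))
cr=lambda pts,o,k:np.array(pts,float)/k+o-.5
ub=cr([(212,85),(105,184),(35,110),(95,52),(172,42)],(200,190),5.32)
un=cr([(36,72),(171,30),(234,203),(97,243)],(285,155),3.8)
up=cr([(13,130),(198,28),(243,130),(50,235)],(65,180),np.array([2.956,3.325]))
def guess(u,z): return at_z(t,[u.mean(0)],z)[0][:2]
def yaw(u,i,j,z):
    a=at_z(t,u[[i,j]],z); d=a[1]-a[0]; return np.arctan2(d[1],d[0])
B,rb=pnp(t,[(42,-30,10),(-42,-30,10),(-42,30,10),(8,30,10),(42,6,10)],ub,[*guess(ub,.01),yaw(ub,1,0,.01)])
N,rn=pnp(t,[(75,60,20),(75,-60,20),(-75,-60,20),(-75,60,20)],un,[*guess(un,.02),yaw(un,3,0,.02)])
P,rp=pnp(t,[(50,102.5,39),(50,-102.5,39),(-50,-102.5,39),(-50,102.5,39)],up,[*guess(up,.035),yaw(up,3,0,.035)])
print("clicks",B,rb,N,rn,P,rp)
t=r.grab_frame("top"); s=r.grab_frame("side")
def best(th,p,q,z):
    c=proj(p,[[q[0],q[1],z]])[0]; l=[g for g in r.regions_of(th,p) if np.hypot(*(np.array(g["box"]).reshape(2,2).mean(0)-c))<15]
    return l[0] if l else None
def blue(p,b):
    h=cv2.cvtColor(p["frame"],cv2.COLOR_RGB2HSV); return h
for th,q,z in(("bracket",B,.02),("nest",N,.01),("pod",P,.015)):
    vs=[]
    for p in(t,s):
        g=best(th,p,q,z)
        if g is None: print(th,"missing"); continue
        b=np.array(g["box"]).astype(int)+[-8,-8,9,9]
        m=g["pixels"].astype(float)
        vs.append((p,m,b)); a=fit([vs[-1]],PARTS[th],q); print(th,"net",round(g["score"],2),m.sum(),a)
    if len(vs)==2: print(th,"both",fit(vs,PARTS[th],q))
E
```

```text
clicks [ 0.53280938 -0.02102194 -1.00443033] 0.2913836903543664 [ 0.52722873 -0.322089    0.10862531] 0.6644708334290862 [0.56268172 0.31666887 0.2776864 ] 0.660644876526549
bracket net 0.74 475.0 (array([ 0.53230583, -0.02192107, -0.99813508]), np.float64(27.356862745098038))
bracket net 0.68 286.0 (array([ 0.53210877, -0.02572148, -0.99201122]), np.float64(28.094117647058823))
bracket both (array([ 0.53187399, -0.02218912, -0.99417598]), np.float64(62.443137254901956))
nest net 0.76 1986.0 (array([ 0.52599661, -0.32516116,  0.12089858]), np.float64(70.72156862745098))
nest net 0.93 1359.0 (array([ 0.52604572, -0.32410347,  0.08750999]), np.float64(59.62352941176471))
nest both (array([ 0.52579269, -0.32500087,  0.11134004]), np.float64(136.44313725490196))
pod missing
pod net 0.56 688.0 (array([0.56515903, 0.3248569 , 0.28690218]), np.float64(76.9921568627451))
```

```bash
cat >> h.py <<'E'
def pose():
    s=r.get_state(); M=R.from_rotvec(s["eef_rot"]).as_matrix(); return np.array(s["ee_pos"]),M
def yaw_of(M): return np.arctan2(M[1,0],M[0,0])
def plan(tp,ty,n,turn_rows=None):
    """rows from measured pose to TCP tp pointing down with tool-x yaw ty (unwrapped vs. now)"""
    p,M=pose(); y0=yaw_of(M); m=turn_rows or n
    d0=(tp-p)/n; cur=M.copy(); Rt=R.from_euler("z",ty).as_matrix()@np.diag([1,-1,-1.])
    D=R.from_matrix(cur.T@Rt).as_rotvec()
    if abs(D[2]-(y0-ty))>1: D[2]=y0-ty
    print("now",np.round(p,4),"yaw",round(y0,4),"tot turn",np.round(D,3))
    for i in range(n):
        s=cur.T@d0/.25; w=D/m if i<m else 0*D
        print(i,np.round(s,3).tolist(),np.round(w/.5,3).tolist())
        cur=cur@R.from_rotvec(w).as_matrix()
E
python3 - <<'E'
from fit import *; import pickle
t,s=pickle.load(open("f.pkl","rb"))
vs=[]
for p in(t,s):
    q=(.5262,-.3235,.11); c=proj(p,world(PARTS["nest"][0],q)); b=np.r_[c.min(0)-8,c.max(0)+9].astype(int)
    f=cv2.resize(p["frame"][b[1]:b[3],b[0]:b[2]],None,fx=8,fy=8,interpolation=cv2.INTER_CUBIC).astype(int)
    m=(f[...,2]>f[...,0]+5).astype(np.uint8)
    cs=cv2.findContours(m,cv2.RETR_EXTERNAL,cv2.CHAIN_APPROX_NONE)[0]; k=max(cs,key=cv2.contourArea)
    mm=np.zeros_like(m); cv2.drawContours(mm,[k],-1,1,-1)
    M=np.zeros((384,512)); M[b[1]:b[3],b[0]:b[2]]=cv2.resize(mm.astype(np.float32),(b[2]-b[0],b[3]-b[1]),interpolation=cv2.INTER_AREA)
    vs.append((p,M,b)); print(fit([vs[-1]],PARTS["nest"],q))
    ye=((f[...,0]>150)&(f[...,1]>130)&(f[...,2]<110)).astype(np.uint8)
    n,l,stt,ce=cv2.connectedComponentsWithStats(ye)
    for i in range(1,n):
        if stt[i,4]>1500: 
            uv=(ce[i]+.5)/8-.5+b[:2]; print("yellow",uv,stt[i],at_z(p,[uv],.02), "model",proj(p,world(np.array([[.027,.020,.02]]),q)))
print("both",fit(vs,PARTS["nest"],q))
b=np.array([.5322,-.0222,-.998]); print("grip",world(np.array([[-.005,-.0035,0]]),b))
plan(np.array([*world(np.array([[-.005,-.0035,0]]),b)[0,:2],.15]),-.998+np.pi,12,11)
print(r.get_state()["joint_positions"])
E
```

```text
(array([ 0.52718805, -0.32394718,  0.11077127]), np.float64(32.69007352941176))
yellow [311.12759929 183.94354159] [ 170  197   85   95 5338] [[ 0.55149994 -0.30047094  0.02      ]] model [[311.23495419 184.13826426]]
(array([ 0.52626574, -0.32139934,  0.11330984]), np.float64(35.57922794117647))
yellow [264.05489229 230.45923094] [ 312  108   90   44 3319] [[ 0.55128133 -0.30316796  0.02      ]] model [[263.96223256 230.03741735]]
both (array([ 0.5268309 , -0.32339156,  0.11171564]), np.float64(85.10202205882352))
grip [[ 0.52654872 -0.019895    0.        ]]
now [ 0.1478 -0.6073  0.2313] yaw 0.2387 tot turn [-0.    -0.    -1.905]
0 [0.169, -0.16, 0.027] [-0.0, -0.0, -0.346]
1 [0.194, -0.129, 0.027] [-0.0, -0.0, -0.346]
2 [0.213, -0.093, 0.027] [-0.0, -0.0, -0.346]
3 [0.226, -0.055, 0.027] [-0.0, -0.0, -0.346]
4 [0.232, -0.016, 0.027] [-0.0, -0.0, -0.346]
5 [0.232, 0.025, 0.027] [-0.0, -0.0, -0.346]
6 [0.224, 0.064, 0.027] [-0.0, -0.0, -0.346]
7 [0.209, 0.102, 0.027] [-0.0, -0.0, -0.346]
8 [0.189, 0.137, 0.027] [-0.0, -0.0, -0.346]
9 [0.162, 0.167, 0.027] [-0.0, -0.0, -0.346]
10 [0.131, 0.192, 0.027] [-0.0, -0.0, -0.346]
11 [0.096, 0.212, 0.027] [-0.0, -0.0, -0.0]
[ 1.26181293  0.52141229 -0.03627678  1.59950561  0.02120725  1.02108893
 -0.11279078]
```

Emit:
arm_command --steps '[{"x":0.169,"y":-0.16,"rz":-0.346,"fingers":1},{"x":0.194,"y":-0.129,"rz":-0.346,"fingers":1},{"x":0.213,"y":-0.093,"rz":-0.346,"fingers":1},{"x":0.226,"y":-0.055,"rz":-0.346,"fingers":1},{"x":0.232,"y":-0.016,"rz":-0.346,"fingers":1},{"x":0.232,"y":0.025,"rz":-0.346,"fingers":1},{"x":0.224,"y":0.064,"rz":-0.346,"fingers":1},{"x":0.209,"y":0.102,"rz":-0.346,"fingers":1}]'

```text
schema error: expected keys x, y, z, rx, ry, rz, fingers
```

```bash
python3 - <<'E'
from h import *
plan(np.array([.5265,-.0199,.15]),-.998+np.pi,5,4)
print(np.round(r.get_state()["joint_positions"],2))
E
```

```text
now [ 0.1478 -0.6073  0.2313] yaw 0.2387 tot turn [-0.    -0.    -1.905]
0 [0.405, -0.385, 0.065] [-0.0, -0.0, -0.952]
1 [0.537, -0.156, 0.065] [-0.0, -0.0, -0.952]
2 [0.549, 0.107, 0.065] [-0.0, -0.0, -0.952]
3 [0.438, 0.347, 0.065] [-0.0, -0.0, -0.952]
4 [0.231, 0.509, 0.065] [-0.0, -0.0, -0.0]
[ 1.26  0.52 -0.04  1.6   0.02  1.02 -0.11]
```

All keys are needed in every row.

Emit:
arm_command --steps '[{"x":0.169,"y":-0.16,"z":0,"rx":0,"ry":0,"rz":-0.346,"fingers":1},{"x":0.194,"y":-0.129,"z":0,"rx":0,"ry":0,"rz":-0.346,"fingers":1},{"x":0.213,"y":-0.093,"z":0,"rx":0,"ry":0,"rz":-0.346,"fingers":1},{"x":0.226,"y":-0.055,"z":0,"rx":0,"ry":0,"rz":-0.346,"fingers":1},{"x":0.232,"y":-0.016,"z":0,"rx":0,"ry":0,"rz":-0.346,"fingers":1},{"x":0.232,"y":0.025,"z":0,"rx":0,"ry":0,"rz":-0.346,"fingers":1},{"x":0.224,"y":0.064,"z":0,"rx":0,"ry":0,"rz":-0.346,"fingers":1},{"x":0.209,"y":0.102,"z":0,"rx":0,"ry":0,"rz":-0.346,"fingers":1}]'

```text
clock: 2.1
ee_pos: [0.4012, -0.2147, 0.2316]
eef_rot: [2.156, 2.284, 0.0]
force: [1.0, -0.9, -0.4]
width: 0.0855
gripper_force: 0.0
```

```bash
python3 - <<'E'
from h import *
plan(np.array([.5265,-.0199,.15]),-.998+np.pi,5,4)
print(np.round(r.get_state()["joint_positions"],2))
E
```

```text
now [ 0.4012 -0.2147  0.2316] yaw 1.6281 tot turn [ 0.     0.001 -0.515]
0 [0.15, 0.109, 0.065] [0.0, 0.0, -0.258]
1 [0.135, 0.127, 0.065] [0.0, 0.0, -0.258]
2 [0.117, 0.144, 0.065] [0.0, 0.0, -0.258]
3 [0.098, 0.157, 0.065] [0.0, 0.0, -0.258]
4 [0.077, 0.169, 0.065] [0.0, 0.0, -0.0]
[ 0.79  0.28 -0.52  2.01  0.18  0.89  0.23]
```

Emit:
arm_command --steps '[{"x":0.15,"y":0.109,"z":0.065,"rx":0,"ry":0,"rz":-0.258,"fingers":1},{"x":0.135,"y":0.127,"z":0.065,"rx":0,"ry":0,"rz":-0.258,"fingers":1},{"x":0.117,"y":0.144,"z":0.065,"rx":0,"ry":0,"rz":-0.258,"fingers":1},{"x":0.098,"y":0.157,"z":0.065,"rx":0,"ry":0,"rz":-0.258,"fingers":1},{"x":0.077,"y":0.169,"z":0.065,"rx":0,"ry":0,"rz":0,"fingers":1}]'

```text
clock: 2.72
ee_pos: [0.5273, -0.0207, 0.1495]
eef_rot: [1.508, 2.756, 0.0]
force: [0.1, -0.0, 1.0]
width: 0.0854
gripper_force: 0.0
```

```bash
python3 - <<'E'
from h import *
plan(np.array([.5265,-.0199,.018]),-.998+np.pi,5,1)
print(np.round(r.get_state()["joint_positions"],2))
p=r.grab_frame("side"); t=r.grab_frame("top")
a=cv2.resize(p["frame"][110:230,200:330],(390,360),interpolation=cv2.INTER_CUBIC)
b=cv2.resize(t["frame"][150:270,160:290],(390,360),interpolation=cv2.INTER_CUBIC)
cv2.imwrite("pics/d.png",np.hstack([a,b])[...,::-1])
E
```

```text
now [ 0.5273 -0.0207  0.1495] yaw 2.1402 tot turn [ 0.     0.    -0.003]
0 [0.001, -0.0, 0.105] [0.0, 0.0, -0.007]
1 [0.001, -0.0, 0.105] [0.0, 0.0, -0.0]
2 [0.001, -0.0, 0.105] [0.0, 0.0, -0.0]
3 [0.001, -0.0, 0.105] [0.0, 0.0, -0.0]
4 [0.001, -0.0, 0.105] [0.0, 0.0, -0.0]
[ 0.38  0.54 -0.61  1.91  0.41  0.82  0.12]
```

View pics/d.png

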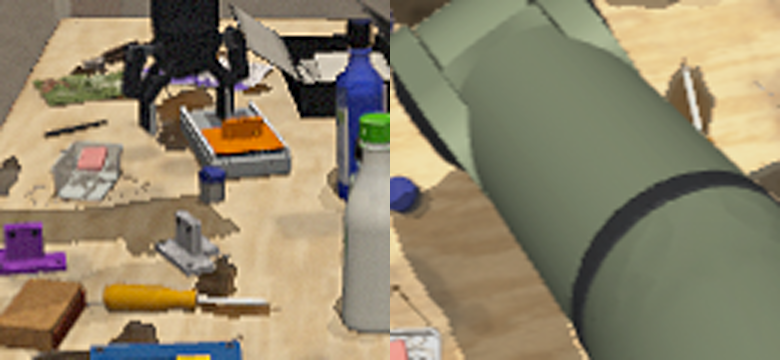

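The side view shows the gripper above the steel bracket at crop (188,240), with open fingers straddling the web. The arm hides the top view. I'll descend.

Emit:
arm_command --steps '[{"x":0.004,"y":0,"z":0.13,"rx":0,"ry":0,"rz":0,"fingers":1},{"x":0,"y":0,"z":0.13,"rx":0,"ry":0,"rz":0,"fingers":1},{"x":0,"y":0,"z":0.13,"rx":0,"ry":0,"rz":0,"fingers":1},{"x":0,"y":0,"z":0.08,"rx":0,"ry":0,"rz":0,"fingers":1},{"x":0,"y":0,"z":0.054,"rx":0,"ry":0,"rz":0,"fingers":1},{"x":0,"y":0,"z":0,"rx":0,"ry":0,"rz":0,"fingers":1}]'

```text
clock: 3.58
ee_pos: [0.5258, -0.0211, 0.0187]
eef_rot: [-1.51, -2.754, 0.001]
force: [0.1, 1.2, 0.1]
width: 0.085
gripper_force: 0.0
```

Emit:
arm_command --steps '[{"x":0,"y":0,"z":0,"rx":0,"ry":0,"rz":0,"fingers":-0.3},{"x":0,"y":0,"z":0,"rx":0,"ry":0,"rz":0,"fingers":-1},{"x":0,"y":0,"z":0,"rx":0,"ry":0,"rz":0,"fingers":-1},{"x":0,"y":0,"z":0,"rx":0,"ry":0,"rz":0,"fingers":-1},{"x":0,"y":0,"z":0,"rx":0,"ry":0,"rz":0,"fingers":-1},{"x":0,"y":0,"z":0,"rx":0,"ry":0,"rz":0,"fingers":-1}]' --force 60

```text
clock: 4.32
ee_pos: [0.5263, -0.0208, 0.0194]
eef_rot: [1.51, 2.754, 0.0]
force: [0.2, -0.1, 6.1]
width: 0.011
gripper_force: 58.9
```

Emit:
arm_command --steps '[{"x":0,"y":0,"z":-0.06,"rx":0,"ry":0,"rz":0,"fingers":-1},{"x":0,"y":0,"z":-0.15,"rx":0,"ry":0,"rz":0,"fingers":-1},{"x":0,"y":0,"z":-0.17,"rx":0,"ry":0,"rz":0,"fingers":-1},{"x":0,"y":0,"z":0,"rx":0,"ry":0,"rz":0,"fingers":-1}]'

```text
clock: 4.82
ee_pos: [0.5274, -0.021, 0.1173]
eef_rot: [1.509, 2.751, 0.003]
force: [0.1, -0.7, -2.6]
width: 0.011
gripper_force: 58.9
```

```bash
python3 - <<'E'
from h import *
plan(np.array([.5222,-.3275,.11]),.1115+np.pi,8)
print(np.round(r.get_state()["joint_positions"],2))
E
```

```text
now [ 0.5274 -0.021   0.1173] yaw 2.1384 tot turn [ 0.002  0.005 -1.115]
0 [-0.128, -0.085, 0.004] [0.0, 0.001, -0.279]
1 [-0.115, -0.102, 0.004] [0.0, 0.001, -0.279]
2 [-0.1, -0.116, 0.004] [0.0, 0.001, -0.279]
3 [-0.082, -0.129, 0.004] [0.0, 0.001, -0.279]
4 [-0.064, -0.139, 0.004] [0.0, 0.001, -0.279]
5 [-0.044, -0.147, 0.004] [0.0, 0.001, -0.279]
6 [-0.023, -0.152, 0.004] [0.0, 0.001, -0.279]
7 [-0.002, -0.153, 0.004] [0.0, 0.001, -0.279]
[ 0.36  0.58 -0.59  1.94  0.46  0.75  0.07]
```

Emit:
arm_command --steps '[{"x":-0.128,"y":-0.085,"z":0.004,"rx":0,"ry":0,"rz":-0.279,"fingers":-1},{"x":-0.115,"y":-0.102,"z":0.004,"rx":0,"ry":0,"rz":-0.279,"fingers":-1},{"x":-0.1,"y":-0.116,"z":0.004,"rx":0,"ry":0,"rz":-0.279,"fingers":-1},{"x":-0.082,"y":-0.129,"z":0.004,"rx":0,"ry":0,"rz":-0.279,"fingers":-1},{"x":-0.064,"y":-0.139,"z":0.004,"rx":0,"ry":0,"rz":-0.279,"fingers":-1},{"x":-0.044,"y":-0.147,"z":0.004,"rx":0,"ry":0,"rz":-0.279,"fingers":-1},{"x":-0.023,"y":-0.152,"z":0.004,"rx":0,"ry":0,"rz":-0.279,"fingers":-1},{"x":-0.002,"y":-0.153,"z":0.004,"rx":0,"ry":0,"rz":-0.279,"fingers":-1}]'

```text
clock: 5.82
ee_pos: [0.5207, -0.3288, 0.1056]
eef_rot: [0.185, -3.135, -0.001]
force: [0.4, 0.4, -2.7]
width: 0.0114
gripper_force: 58.7
```

```bash
python3 - <<'E'
from h import *
plan(np.array([.5222,-.3275,.065]),.1115+np.pi,4)
print(np.round(r.get_state()["joint_positions"],2))
p=r.grab_frame("side"); t=r.grab_frame("top")
a=cv2.resize(p["frame"][170:260,215:305],(400,400),interpolation=cv2.INTER_CUBIC)
b=cv2.resize(t["frame"][140:240,270:370],(400,400),interpolation=cv2.INTER_CUBIC)
cv2.imwrite("pics/e.png",np.hstack([a,b])[...,::-1])
E
```

```text
now [ 0.5207 -0.3288  0.1056] yaw -3.0239 tot turn [ 1.000e-03 -1.000e-03 -6.277e+00]
0 [-0.002, 0.001, 0.041] [0.0, -0.0, -3.139]
1 [-0.001, -0.002, 0.041] [0.0, -0.0, -3.139]
2 [0.002, -0.001, 0.041] [0.0, -0.0, -3.139]
3 [0.001, 0.002, 0.041] [0.0, -0.0, -3.139]
[ 1.    0.79 -0.82  1.7   0.69  0.97  1.6 ]
```

View pics/e.png

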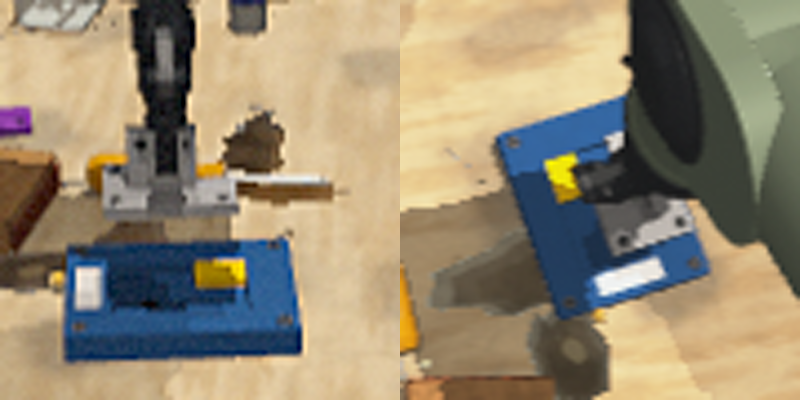

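The side view shows the held bracket at crop (170,190), above the nest and parallel to it. Its notch is at the back right, matching the yellow step at (220,273). Now I'll measure where it sits in the hand.

```bash
python3 - <<'E'
from fit import *
p=r.grab_frame("side"); tcp,M=pose(); y=yaw_of(M)+np.pi
z=tcp[2]-.0194
b=world(np.array([[.005,.0035,0]]),[tcp[0],tcp[1],y])[0]; q0=[b[0],b[1],y]
print("nominal",np.round(q0,4),z)
pr=proj(p,world(np.array([[-.042,-.03,0],[.042,-.03,0],[-.042,-.03,.01],[.042,-.03,.01],[-.027,-.0095,.051],[.017,-.0095,.051]]),q0,z))
print("pred crop px",np.round((pr+.5-[215,170])*4.444,1).tolist())
for g in r.regions_of("bracket",p):
    c=np.array(g["box"]).reshape(2,2).mean(0)
    if abs(c-[253,208]).max()<20:
        bb=np.array(g["box"]).astype(int)+[-6,-6,7,7]; print(g["score"],g["box"])
        a=fit([(p,g["pixels"].astype(float),bb)],PARTS["bracket"],q0,z); print(a, a[0]-q0)
# grey plate extents per row
f=p["frame"].astype(int)
for v in range(210,219):
    row=f[v,232:275]; print(v,"".join("#" if (abs(x[0]-x[2])<25 and 90<x.mean()) else "." for x in row), row[:,0].tolist() if v in(213,215) else "")
E
```

```text
nominal [ 0.5246 -0.3254  0.1102] 0.08567068101939561
pred crop px [[108.9, 221.2], [243.2, 217.0], [108.3, 207.0], [243.1, 202.8], [130.2, 132.7], [200.7, 130.6]]
0.74 [237.8, 199.6, 266.1, 223.7]
(array([ 0.52152705, -0.33250124,  0.1152788 ]), np.float64(182.33333333333331)) [-0.00311374 -0.00707958  0.00510196]
210 ......###..######.....#####......########## 
211 ......#########..##################........ 
212 ......#########..#..#...###########........ 
213 ......###########.......############....... [193, 196, 173, 94, 81, 87, 165, 166, 165, 162, 166, 139, 132, 135, 145, 135, 94, 91, 90, 86, 85, 91, 88, 80, 153, 144, 149, 187, 183, 183, 185, 185, 176, 176, 184, 197, 103, 79, 84, 97, 110, 118, 116]
214 ......##########........############....... 
215 ......##.######..........#######.###....... [131, 136, 139, 137, 134, 127, 168, 92, 56, 101, 162, 164, 164, 164, 172, 82, 78, 75, 81, 84, 87, 90, 81, 77, 67, 167, 163, 176, 187, 187, 188, 152, 88, 121, 172, 203, 236, 239, 243, 197, 192, 182, 183]
216 ......#########.........############....... 
217 ......#########..##################........ 
218 ......#########....#....############.......
```

```bash
python3 - <<'E'
from fit import *; import pickle
p=r.grab_frame("side"); tcp,M=pose(); y=yaw_of(M)+np.pi
z=tcp[2]-.0194; print(tcp,y,r.get_state()["eef_rot"])
b=world(np.array([[.005,.0035,0]]),[tcp[0],tcp[1],y])[0]; q=[b[0],b[1],y]
k=10;o=np.array([228,190])
im=cv2.resize(p["frame"][190:250,228:308],None,fx=k,fy=k,interpolation=cv2.INTER_CUBIC)
L=[(42,-30),(42,6),(8,6),(8,30),(-42,30),(-42,-30)]
W=[(-27,-9.5),(17,-9.5),(17,2.5),(-27,2.5)]
def poly(pts,zz,q,z,c):
    uv=proj(p,world(np.array([(a,b_,zz) for a,b_ in pts])/1000.,q,z)); cv2.polylines(im,[((uv+.5-o)*k).astype(int)],True,c,1)
poly(L,0,q,z,(255,0,0));poly(L,10,q,z,(255,0,255));poly(W,51,q,z,(0,255,0));poly(W,10,q,z,(0,255,0))
n=[.5268,-.3235,.1115]
poly([(75,60),(75,-60),(-75,-60),(-75,60)],20,n,0,(255,0,0)); poly([(44,32),(44,-32),(-44,-32),(-44,32)],20,n,0,(255,255,255)); poly([(44,32),(44,8),(10,8),(10,32)],20,n,0,(255,0,0))
cv2.imwrite("pics/g.png",im[...,::-1]); pickle.dump((p,q,z),open("h.pkl","wb"))
E
```

```text
[ 0.52100526 -0.32688656  0.10571228] 0.1123509489312986 [ 1.76361406e-01 -3.13617588e+00 -1.51091549e-03]
```

View pics/g.png

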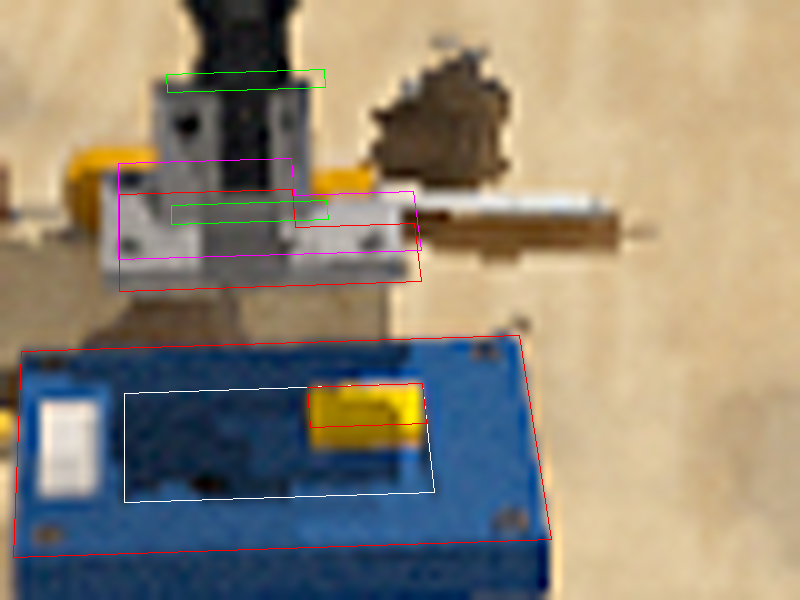

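The overlay shows the nest model agreeing with the picture. The bracket sits about 1.5 px, or 4 mm, to -x of nominal, with left plate corner at (103,291) against a predicted (119,291). I'll shift to correct this and go lower.

Emit:
arm_command --steps '[{"x":-0.02,"y":-0.002,"z":0.07,"rx":0,"ry":0,"rz":0,"fingers":-1},{"x":0,"y":0,"z":0.07,"rx":0,"ry":0,"rz":0,"fingers":-1},{"x":0,"y":0,"z":0.065,"rx":0,"ry":0,"rz":0,"fingers":-1},{"x":0,"y":0,"z":0,"rx":0,"ry":0,"rz":0,"fingers":-1}]'

```text
clock: 6.58
ee_pos: [0.5256, -0.3268, 0.0531]
eef_rot: [0.178, -3.134, -0.002]
force: [0.0, 0.3, -1.3]
width: 0.0111
gripper_force: 58.8
```

```bash
cat > ov.py <<'E'
from fit import *
def avg(n=2):
    P=[];Y=[];fr=[]
    for i in range(n):
        fr.append((r.grab_frame("side"),r.grab_frame("top"))); a,M=pose(); P.append(a); Y.append(yaw_of(M)%(2*np.pi))
    return np.mean(P,0),np.mean(Y),np.std(P,0),fr[-1]
L=[(42,-30),(42,6),(8,6),(8,30),(-42,30),(-42,-30)]
W=[(-27,-9.5),(17,-9.5),(17,2.5),(-27,2.5)]
N=[([(75,60),(75,-60),(-75,-60),(-75,60)],20),([(44,32),(44,8),(10,8),(10,32)],20),([(44,8),(44,-32),(-44,-32),(-44,32),(10,32),(10,8)],20)]
def overlay(p,b,k,q,z,n):
    o=np.array(b[:2]); im=cv2.resize(p["frame"][b[1]:b[3],b[0]:b[2]],None,fx=k,fy=k,interpolation=cv2.INTER_CUBIC)
    def poly(pts,zz,q,z,c):
        uv=proj(p,world(np.array([(a,b_,zz) for a,b_ in pts])/1000.,q,z)); cv2.polylines(im,[((uv+.5-o)*k).astype(int)],True,c,1)
    poly(L,0,q,z,(255,0,0));poly(L,10,q,z,(255,0,255));poly(W,51,q,z,(0,255,0))
    for pts,zz in N: poly(pts,zz,n,0,(255,255,255))
    return im
E
python3 - <<'E'
from ov import *
tcp,y,sd,(s,t)=avg(4); y-=np.pi; z=tcp[2]-.0194
print(tcp,y,sd)
b=world(np.array([[.005,.0035,0]]),[tcp[0],tcp[1],y])[0]; q=[b[0],b[1],y]; n=[.5268,-.3235,.1115]
A=overlay(s,(228,197,278,247),8,q,z,n); B=overlay(t,(298,165,348,215),8,q,z,n)
cv2.imwrite("pics/i.png",np.hstack([A,B])[...,::-1])
E
```

```text
[ 0.52649779 -0.3275544   0.05515986] 0.11309734549795092 [5.89493476e-05 1.61640413e-04 2.30531435e-04]
```

View pics/i.png

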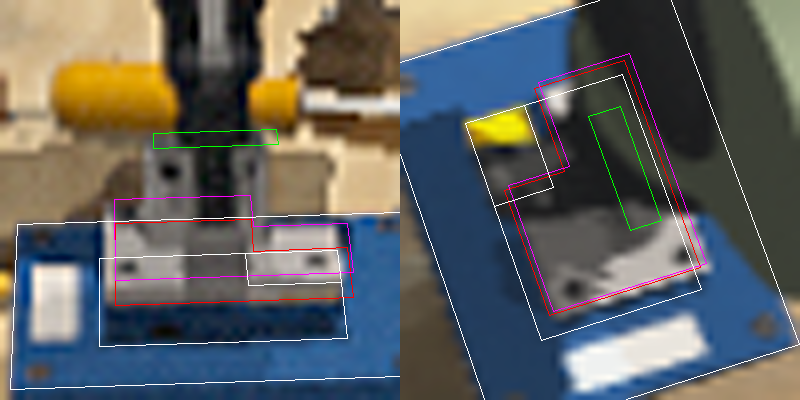

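```bash
cat > edge.py <<'E'
from ov import *
def edge(p,A,B,d,q,z,rng=7,n=25):
    s=np.arange(-rng,rng+.01,.25); ts=np.linspace(0,1,n)
    A,B,d=map(lambda v:np.array(v,float),(A,B,d))
    X=np.array([[A+(B-A)*t+d*x for t in ts] for x in s]).reshape(-1,3)/1000.
    uv=proj(p,world(X,q,z)).astype(np.float32).reshape(len(s),n,2)
    v=cv2.remap(p["frame"],uv[...,0],uv[...,1],cv2.INTER_CUBIC).astype(float).mean(1)
    g=np.gradient(cv2.GaussianBlur(v,(1,5),0),axis=0); a=np.linalg.norm(g,axis=1); i=int(a[2:-2].argmax())+2
    w=slice(max(i-6,0),i+7); return round(float((a[w]*s[w]).sum()/a[w].sum()),2), round(float(a[i]),1)
E
python3 - <<'E'
from edge import *
tcp,y,sd,(s,t)=avg(2); y-=np.pi; z=tcp[2]-.0194; print(tcp,y)
b=world(np.array([[.005,.0035,0]]),[tcp[0],tcp[1],y])[0]; q=[b[0],b[1],y]; n=[.5268,-.3235,.1115]; print("q",q)
print("S br -x",edge(s,(-42,-30,1),(-42,-30,9),(1,0,0),q,z),"+x",edge(s,(42,-30,1),(42,-30,9),(1,0,0),q,z))
print("S web -x",edge(s,(-27,-9.5,15),(-27,-9.5,48),(1,0,0),q,z),"+x",edge(s,(17,-9.5,15),(17,-9.5,48),(1,0,0),q,z))
print("S br bottom front(z)",edge(s,(-38,-30,0),(-10,-30,0),(0,0,1),q,z),edge(s,(18,-30,0),(38,-30,0),(0,0,1),q,z))
print("T br -x",edge(t,(-42,-28,10),(-42,10,10),(1,0,0),q,z),edge(t,(-42,-28,10),(-42,28,10),(1,0,0),q,z),"-y",edge(t,(-40,-30,10),(-28,-30,10),(0,1,0),q,z),"+y",edge(t,(-40,30,10),(-10,30,10),(0,1,0),q,z))
for nm,p in(("S",s),("T",t)):
    print(nm,"nest -x",edge(p,(-75,-55,20),(-75,20,20),(1,0,0),n,0),"+x",edge(p,(75,-55,20),(75,55,20),(1,0,0),n,0),"-y",edge(p,(-70,-60,20),(70,-60,20),(0,1,0),n,0),edge(p,(-70,-60,20),(-50,-60,20),(0,1,0),n,0),"+y",edge(p,(-70,60,20),(70,60,20),(0,1,0),n,0))
    print(nm,"pocket -x",edge(p,(-44,-28,20),(-44,28,20),(1,0,0),n,0,4))
E
```

```text
[ 0.52635408 -0.32756911  0.05497671] 0.11309292215930622
q [np.float64(0.5309271535038217), np.float64(-0.3235272044945149), np.float64(0.11309292215930622)]
S br -x (-3.94, 11.8) +x (-3.66, 7.1)
S web -x (-3.79, 6.8) +x (-2.42, 3.7)
S br bottom front(z) (-0.89, 6.0) (-1.75, 8.3)
T br -x (-2.78, 18.9) (-2.94, 16.7) -y (-1.21, 11.8) +y (0.26, 4.5)
S nest -x (5.84, 13.5) +x (-0.73, 16.5) -y (-0.98, 1.9) (-0.74, 1.7) +y (0.26, 2.4)
S pocket -x (1.64, 8.6)
T nest -x (-1.73, 11.6) +x (0.23, 9.6) -y (0.7, 1.0) (0.49, 4.6) +y (2.49, 4.7)
T pocket -x (2.0, 5.3)
```

Both cameras now agree that the bracket is about 1.1 mm too far along +x and aligned in y and yaw. I'll correct that and lower it while watching the force.

Emit:
arm_command --steps '[{"x":0.0045,"y":0.001,"z":0.028,"rx":0,"ry":0,"rz":0,"fingers":-1},{"x":0,"y":0,"z":0.028,"rx":0,"ry":0,"rz":0,"fingers":-1},{"x":0,"y":0,"z":0.012,"rx":0,"ry":0,"rz":0,"fingers":-1},{"x":0,"y":0,"z":0.008,"rx":0,"ry":0,"rz":0,"fingers":-1}]'

```text
clock: 7.68
ee_pos: [0.5251, -0.3272, 0.0355]
eef_rot: [0.178, -3.136, -0.0]
force: [-0.0, -0.5, -2.3]
width: 0.0111
gripper_force: 58.8
```

Emit:
arm_command --steps '[{"x":0,"y":0,"z":0.008,"rx":0,"ry":0,"rz":0,"fingers":-1},{"x":0,"y":0,"z":0.004,"rx":0,"ry":0,"rz":0,"fingers":-1},{"x":0,"y":0,"z":0,"rx":0,"ry":0,"rz":0,"fingers":-1}]'

```text
clock: 8.05
ee_pos: [0.5252, -0.3274, 0.0328]
eef_rot: [-0.178, 3.137, -0.0]
force: [0.8, -0.2, -2.3]
width: 0.0111
gripper_force: 58.8
```

Emit:
arm_command --steps '[{"x":0,"y":0,"z":0.004,"rx":0,"ry":0,"rz":0,"fingers":-1},{"x":0,"y":0,"z":0.003,"rx":0,"ry":0,"rz":0,"fingers":-1},{"x":0,"y":0,"z":0,"rx":0,"ry":0,"rz":0,"fingers":-1}]'

```text
clock: 8.43
ee_pos: [0.5252, -0.3274, 0.0315]
eef_rot: [-0.177, 3.137, -0.001]
force: [-3.2, 1.9, 6.5]
width: 0.0111
gripper_force: 60.2
```

Emit:
arm_command --steps '[{"x":0,"y":0,"z":0,"rx":0,"ry":0,"rz":0,"fingers":-0.3},{"x":0,"y":0,"z":0,"rx":0,"ry":0,"rz":0,"fingers":-0.3},{"x":0,"y":0,"z":0,"rx":0,"ry":0,"rz":0,"fingers":-0.3},{"x":0,"y":0,"z":-0.08,"rx":0,"ry":0,"rz":0,"fingers":-0.3},{"x":0,"y":0,"z":-0.2,"rx":0,"ry":0,"rz":0,"fingers":-0.3},{"x":0,"y":0,"z":-0.2,"rx":0,"ry":0,"rz":0,"fingers":-0.3}]'

```text
clock: 9.18
ee_pos: [0.5252, -0.327, 0.1537]
eef_rot: [-0.178, 3.136, 0.0]
force: [0.7, -0.2, -0.6]
width: 0.03
gripper_force: 0.0
```

```bash
python3 - <<'E'
from edge import *
st=r.get_state(); print(st["clock"],st["ee_pos"],st["eef_rot"],st["force"],np.round(st["joint_positions"],2))
s=r.grab_frame("side"); t=r.grab_frame("top"); n=[.5261,-.3235,.1115]
print("bottom/top front z if seated:",edge(s,(-38,-30,10),(-10,-30,10),(0,0,1),n,.012),edge(s,(15,-30,10),(38,-30,10),(0,0,1),n,.012))
print("-x",edge(s,(-42,-30,9),(-42,-10,10),(1,0,0),n,.012),"+x",edge(s,(42,-30,10),(42,0,10),(1,0,0),n,.012))
A=overlay(s,(228,197,278,247),8,n,.012,n); B=cv2.resize(t["frame"][165:215,298:348],None,fx=8,fy=8,interpolation=cv2.INTER_CUBIC)
cv2.imwrite("pics/j.png",np.hstack([A,B])[...,::-1])
E
```

```text
9.175 [ 0.52520285 -0.32701844  0.15370333] [-1.78450057e-01  3.13606501e+00  3.35793230e-04] [ 0.65412771 -0.21075431 -0.64378318] [ 1.01  0.74 -0.86  1.66  0.63  1.04  1.64]
bottom/top front z if seated: (-3.48, 8.0) (-2.69, 7.7)
-x (0.12, 21.1) +x (-0.45, 21.4)
```

View pics/j.png

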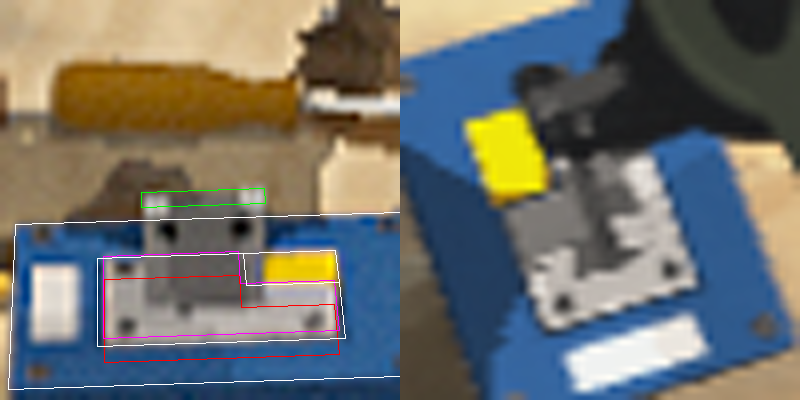

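The picture shows the bracket inside the pocket, flush with the yellow step and lying flat, so it is seated. Next is the keypad. I'll fit the orange guard from its colour.

```bash
cat > gfit.py <<'E'
from edge import *
G=[box(-47,47,-45,45,37,40),box(-28,28,-4,4,40,67)]
def gfit(q0,views):
    vs=[];out=[]
    for p in views:
        c=np.vstack([proj(p,world(P,q0)) for P in G]); b=np.r_[c.min(0)-7,c.max(0)+8].astype(int)
        f=cv2.resize(p["frame"][b[1]:b[3],b[0]:b[2]],None,fx=8,fy=8,interpolation=cv2.INTER_CUBIC).astype(int)
        m=((f[...,0]-f[...,2]>75)).astype(np.uint8)
        cs=cv2.findContours(m,cv2.RETR_EXTERNAL,cv2.CHAIN_APPROX_NONE)[0]; k=max(cs,key=cv2.contourArea)
        mm=np.zeros_like(m); cv2.drawContours(mm,[k],-1,1,-1)
        M=np.zeros((384,512)); M[b[1]:b[3],b[0]:b[2]]=cv2.resize(mm.astype(np.float32),(b[2]-b[0],b[3]-b[1]),interpolation=cv2.INTER_AREA)
        vs.append((p,M,b)); a=fit([vs[-1]],G,q0); out.append(a); print("guard",np.round(a[0],4),round(a[1],1),"area",M.sum())
    a=fit(vs,G,q0); print("both",np.round(a[0],4),a[1]); return a[0]
E
python3 - <<'E'
from gfit import *
import pickle
t,s=pickle.load(open("f.pkl","rb"))
P=[.5627,.3167,.278]
q0=[*world(np.array([[0,-.05,0]]),P)[0,:2],.278]
g=gfit(q0,[t,s])
Pg=world(np.array([[0,.05,0]]),g)[0]; print("pod from guard",Pg[:2],g[2])
P=[Pg[0],Pg[1],g[2]]
for nm,A,B,d in(("+x end",(55,20,30),(55,95,30),(1,0,0)),("-x",(-55,-95,30),(-55,95,30),(1,0,0)),("+y",(-45,102.5,30),(45,102.5,30),(0,1,0)),("-y",(-45,-102.5,30),(45,-102.5,30),(0,1,0))):
    print("T",nm,edge(t,A,B,d,P,0,8),"S",edge(s,A,B,d,P,0,8))
pre=world(np.array([[0,-.082,0]]),P)[0]; print("pre",pre)
plan(np.array([pre[0],pre[1],.153]),P[2]+np.pi/2,11,9)
E
```

```text
guard [0.6179 0.1742 0.291 ] 685.4 area 996.5
guard [0.5778 0.2756 0.2752] 11.1 area 240.15625
both [0.6765 0.307  0.2272] 923.6101715686275
pod from guard [0.66526475 0.35573587] 0.22719157766001036
T +x end (-5.09, 0.5) S (5.53, 3.3)
T -x (-2.28, 5.2) S (-2.22, 5.2)
T +y (-7.3, 2.1) S (-2.8, 0.2)
T -y (6.5, 2.3) S (-6.05, 0.3)
pre [0.68373461 0.27584304 0.        ]
now [ 0.5275 -0.3278  0.1575] yaw -3.0283 tot turn [ 1.000e-03  8.000e-03 -4.826e+00]
0 [-0.081, 0.212, 0.001] [0.0, 0.002, -1.073]
1 [-0.178, 0.14, 0.001] [0.0, 0.002, -1.073]
2 [-0.225, 0.03, 0.001] [0.0, 0.002, -1.073]
3 [-0.208, -0.089, 0.001] [0.0, 0.002, -1.073]
4 [-0.134, -0.183, 0.001] [0.0, 0.002, -1.073]
5 [-0.021, -0.226, 0.0] [0.0, 0.002, -1.073]
6 [0.097, -0.205, 0.001] [0.0, 0.002, -1.073]
7 [0.188, -0.127, 0.001] [0.0, 0.002, -1.073]
8 [0.226, -0.013, 0.001] [0.0, 0.002, -1.073]
9 [0.201, 0.105, 0.001] [0.0, 0.0, -0.0]
10 [0.201, 0.105, 0.001] [0.0, 0.0, -0.0]
```

```bash
sed -i 's/>75/>125/' gfit.py; sed -i 's/y0=yaw_of(M); m=/y0=yaw_of(M)%(2*np.pi); m=/' h.py
python3 - <<'E'
from gfit import *
import pickle
t,s=pickle.load(open("f.pkl","rb"))
P=[.5627,.3167,.278]
q0=[*world(np.array([[0,-.05,0]]),P)[0,:2],.278]
g=gfit(q0,[t,s])
Pg=world(np.array([[0,.05,0]]),g)[0]; print("pod from guard",Pg[:2],g[2])
P=[Pg[0],Pg[1],g[2]]
for nm,A,B,d in(("+x end",(55,20,30),(55,95,30),(1,0,0)),("-x",(-55,-95,30),(-55,95,30),(1,0,0)),("+y",(-45,102.5,30),(45,102.5,30),(0,1,0)),("-y",(-45,-102.5,30),(45,-102.5,30),(0,1,0))):
    print("T",nm,edge(t,A,B,d,P,0,8),"S",edge(s,A,B,d,P,0,8))
pre=world(np.array([[0,-.082,0]]),P)[0]; print("pre",pre)
plan(np.array([pre[0],pre[1],.153]),P[2]+np.pi/2,11,9)
E
```

```text
guard [0.5789 0.2755 0.2835] 37.6 area 939.75
guard [0.5763 0.2759 0.2821] 27.3 area 218.515625
both [0.5788 0.2757 0.2935] 65.31562499999998
pod from guard [0.56434256 0.32355631] 0.29349413862801177
T +x end (-4.23, 19.3) S (-2.71, 12.8)
T -x (4.98, 15.8) S (5.76, 12.9)
T +y (-3.98, 3.5) S (4.71, 0.9)
T -y (-5.83, 10.1) S (6.79, 3.7)
pre [0.58806506 0.24506272 0.        ]
now [ 0.5275 -0.3278  0.1575] yaw 3.2549 tot turn [1.000e-03 8.000e-03 1.391e+00]
0 [-0.045, 0.205, 0.001] [0.0, 0.002, 0.309]
1 [-0.013, 0.209, 0.001] [0.0, 0.002, 0.309]
2 [0.019, 0.209, 0.001] [0.0, 0.002, 0.309]
3 [0.051, 0.203, 0.001] [0.0, 0.002, 0.309]
4 [0.081, 0.193, 0.001] [0.0, 0.002, 0.309]
5 [0.11, 0.178, 0.001] [0.0, 0.002, 0.309]
6 [0.136, 0.159, 0.001] [0.0, 0.002, 0.309]
7 [0.159, 0.136, 0.001] [0.0, 0.002, 0.309]
8 [0.178, 0.11, 0.001] [0.0, 0.002, 0.309]
9 [0.193, 0.081, 0.002] [0.0, 0.0, 0.0]
10 [0.193, 0.081, 0.002] [0.0, 0.0, 0.0]
```

Emit:
arm_command --steps '[{"x":-0.045,"y":0.205,"z":0,"rx":0,"ry":0,"rz":0.309,"fingers":-1},{"x":-0.013,"y":0.209,"z":0,"rx":0,"ry":0,"rz":0.309,"fingers":-1},{"x":0.019,"y":0.209,"z":0,"rx":0,"ry":0,"rz":0.309,"fingers":-1},{"x":0.051,"y":0.203,"z":0,"rx":0,"ry":0,"rz":0.309,"fingers":-1},{"x":0.081,"y":0.193,"z":0,"rx":0,"ry":0,"rz":0.309,"fingers":-1},{"x":0.11,"y":0.178,"z":0,"rx":0,"ry":0,"rz":0.309,"fingers":-1},{"x":0.136,"y":0.159,"z":0,"rx":0,"ry":0,"rz":0.309,"fingers":-1},{"x":0.159,"y":0.136,"z":0,"rx":0,"ry":0,"rz":0.309,"fingers":-1}]'

```text
clock: 10.28
ee_pos: [0.5692, 0.0911, 0.1522]
eef_rot: [1.679, 2.655, 0.001]
force: [0.4, -0.7, -0.0]
width: -0.0004
gripper_force: 0.0
```

```bash
python3 - <<'E'
from gfit import *
pre=world(np.array([[0,-.033,0]]),[.578,.2757,.285])[0]; print("pre",pre)
plan(np.array([pre[0],pre[1],.153]),.285+np.pi/2,4,2)
plan(np.array([pre[0],pre[1],.053]),.285+np.pi/2,4,2)
print(np.round(r.get_state()["joint_positions"],2))
E
```

```text
pre [0.5872782  0.24403117 0.        ]
now [0.5692 0.0911 0.1522] yaw 2.0139 tot turn [0.001 0.    0.158]
0 [0.13, 0.082, -0.001] [0.001, 0.0, 0.158]
1 [0.136, 0.071, -0.001] [0.001, 0.0, 0.158]
2 [0.142, 0.06, -0.001] [0.0, 0.0, 0.0]
3 [0.142, 0.06, -0.001] [0.0, 0.0, 0.0]
now [0.5692 0.0911 0.1522] yaw 2.0139 tot turn [0.001 0.    0.158]
0 [0.13, 0.082, 0.099] [0.001, 0.0, 0.158]
1 [0.136, 0.071, 0.099] [0.001, 0.0, 0.158]
2 [0.142, 0.06, 0.099] [0.0, 0.0, 0.0]
3 [0.142, 0.06, 0.099] [0.0, 0.0, 0.0]
[ 0.15  0.6  -0.59  1.78  0.42  0.89 -0.18]
```

Emit:
arm_command --steps '[{"x":0.13,"y":0.082,"z":0,"rx":0,"ry":0,"rz":0.158,"fingers":-1},{"x":0.136,"y":0.071,"z":0,"rx":0,"ry":0,"rz":0.158,"fingers":-1},{"x":0.142,"y":0.06,"z":0,"rx":0,"ry":0,"rz":0,"fingers":-1},{"x":0.142,"y":0.06,"z":0,"rx":0,"ry":0,"rz":0,"fingers":-1},{"x":0,"y":0,"z":0.15,"rx":0,"ry":0,"rz":0,"fingers":-1},{"x":0,"y":0,"z":0.15,"rx":0,"ry":0,"rz":0,"fingers":-1},{"x":0,"y":0,"z":0.09,"rx":0,"ry":0,"rz":0,"fingers":-1}]'

```text
clock: 11.15
ee_pos: [0.5858, 0.2421, 0.0528]
eef_rot: [-1.876, -2.519, 0.001]
force: [-0.4, -1.3, -0.1]
width: 0.0
gripper_force: 0.0
```

```bash
python3 - <<'E'
from gfit import *
print(r.get_state()["ee_pos"],r.get_state()["force"])
s=r.grab_frame("side");t=r.grab_frame("top")
a=cv2.resize(s["frame"][110:180,235:305],(400,400),interpolation=cv2.INTER_CUBIC)
b=cv2.resize(t["frame"][175:255,65:145],(400,400),interpolation=cv2.INTER_CUBIC)
cv2.imwrite("pics/k.png",np.hstack([a,b])[...,::-1])
E
```

```text
[0.58578686 0.2421454  0.05277041] [-0.38900427 -1.33125265 -0.14418569]
```

View pics/k.png

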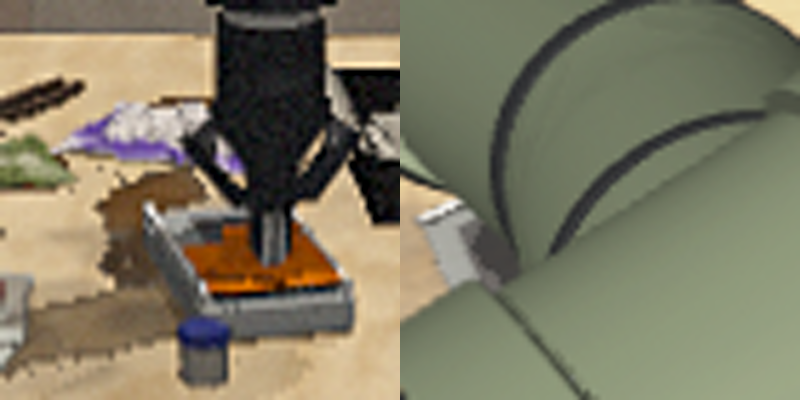

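The picture shows the shut fingers in front of (-y of) the orange rib, at left crop (270,250), and clear of it. Now I'll push along +y.

Emit:
arm_command --steps '[{"x":0.06,"y":0,"z":0,"rx":0,"ry":0,"rz":0,"fingers":-1},{"x":0.04,"y":0,"z":0,"rx":0,"ry":0,"rz":0,"fingers":-1},{"x":0.06,"y":0,"z":0,"rx":0,"ry":0,"rz":0,"fingers":-1},{"x":0.06,"y":0,"z":0,"rx":0,"ry":0,"rz":0,"fingers":-1},{"x":0.06,"y":0,"z":0,"rx":0,"ry":0,"rz":0,"fingers":-1},{"x":0.06,"y":0,"z":0,"rx":0,"ry":0,"rz":0,"fingers":-1},{"x":0.06,"y":0,"z":0,"rx":0,"ry":0,"rz":0,"fingers":-1},{"x":0.03,"y":0,"z":0,"rx":0,"ry":0,"rz":0,"fingers":-1}]'

```text
clock: 12.25
ee_pos: [0.5549, 0.3464, 0.0535]
eef_rot: [-1.876, -2.52, -0.0]
force: [0.8, -2.0, 0.8]
width: 0.0
gripper_force: 0.8
```

Emit:
arm_command --steps '[{"x":0.024,"y":0,"z":0,"rx":0,"ry":0,"rz":0,"fingers":-1},{"x":-0.08,"y":0,"z":0,"rx":0,"ry":0,"rz":0,"fingers":-1},{"x":-0.1,"y":0,"z":-0.2,"rx":0,"ry":0,"rz":0,"fingers":-1},{"x":-0.24,"y":0,"z":-0.05,"rx":0,"ry":0,"rz":0,"fingers":-1},{"x":-0.24,"y":0,"z":0,"rx":0,"ry":0,"rz":0,"fingers":-1},{"x":-0.24,"y":0,"z":0,"rx":0,"ry":0,"rz":0,"fingers":-1}]'

```text
clock: 13.0
ee_pos: [0.6186, 0.1318, 0.1163]
eef_rot: [1.878, 2.517, -0.0]
force: [0.9, 1.1, 1.1]
width: 0.0003
gripper_force: 0.0
```

```bash
python3 - <<'E'
from gfit import *
s=r.grab_frame("side");t=r.grab_frame("top")
import pickle; pickle.dump((t,s),open("k.pkl","wb"))
for nm,p,z in(("T",t,.0335),("S",s,.0335)):
    for col,lo,hi in(("green",(40,90,60),(85,255,255)),("red",(0,150,90),(6,255,255)),("orange",(7,190,120),(20,255,255))):
        c=proj(p,[[.57,.31,.03]])[0].astype(int); b=[c[0]-45,c[1]-35,c[0]+45,c[1]+35]; b=np.maximum(b,0)
        f=cv2.resize(p["frame"][b[1]:b[3],b[0]:b[2]],None,fx=8,fy=8,interpolation=cv2.INTER_CUBIC)
        m=cv2.inRange(cv2.cvtColor(f,cv2.COLOR_RGB2HSV),lo,hi)
        n,l,st,ce=cv2.connectedComponentsWithStats(m)
        for i in range(1,n):
            if st[i,4]>600: uv=(ce[i]+.5)/8-.5+b[:2]; print(nm,col,np.round(uv,1),st[i,2:],np.round(at_z(p,[uv],z if col!="orange" else .04),4))
print(r.get_state()["ee_pos"])
a=cv2.resize(s["frame"][130:180,245:305],(480,400),interpolation=cv2.INTER_CUBIC)
b=cv2.resize(t["frame"][175:255,65:145],(320,400),interpolation=cv2.INTER_CUBIC)
cv2.imwrite("pics/l.png",np.hstack([a,b])[...,::-1])
E
```

```text
T green [118.9 220.4] [  75   75 3193] [[0.5518 0.286  0.0335]]
T red [130.9 214.1] [  71   64 2273] [[0.5636 0.2487 0.0335]]
T orange [ 91.4 225.5] [  320   331 58835] [[0.5511 0.3645 0.04  ]]
S green [321.  152.2] [  28   78 1821] [[0.7436 0.3372 0.0335]]
S green [273.8 156.2] [ 47  24 640] [[0.5516 0.2823 0.0335]]
S orange [274.6 147.5] [  206    89 12444] [[0.5509 0.3691 0.04  ]]
[0.62012735 0.12545202 0.11558639]
```

View pics/l.png

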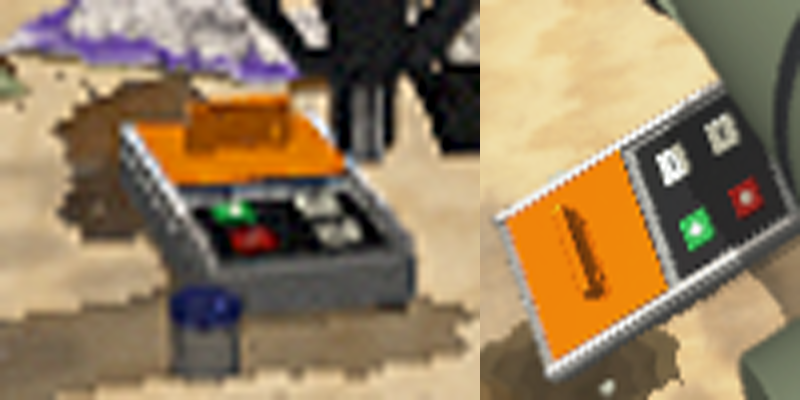

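The picture shows the guard open and the keys exposed. The green key is at top px (118.9,220.4), the red one at (130.9,214.1), and the white ones are beyond. I'm moving above the green key.

```bash
python3 - <<'E'
from h import *
plan(np.array([.552,.2845,.1155]),.285+np.pi/2,4,1)
E
```

```text
now [0.6201 0.1255 0.1156] yaw 1.8506 tot turn [-0.001  0.004 -0.005]
0 [0.172, -0.022, -0.001] [-0.002, 0.008, -0.01]
1 [0.172, -0.021, 0.0] [-0.0, 0.0, -0.0]
2 [0.172, -0.021, 0.0] [-0.0, 0.0, -0.0]
3 [0.172, -0.021, 0.0] [-0.0, 0.0, -0.0]
```

Emit:
arm_command --steps '[{"x":0.172,"y":-0.021,"z":0,"rx":0,"ry":0,"rz":0,"fingers":-1},{"x":0.172,"y":-0.021,"z":0,"rx":0,"ry":0,"rz":0,"fingers":-1},{"x":0.172,"y":-0.021,"z":0,"rx":0,"ry":0,"rz":0,"fingers":-1},{"x":0.172,"y":-0.021,"z":0,"rx":0,"ry":0,"rz":0,"fingers":-1},{"x":0,"y":0,"z":0.15,"rx":0,"ry":0,"rz":0,"fingers":-1},{"x":0,"y":0,"z":0.1,"rx":0,"ry":0,"rz":0,"fingers":-1},{"x":0,"y":0,"z":0,"rx":0,"ry":0,"rz":0,"fingers":-1},{"x":0,"y":0,"z":0,"rx":0,"ry":0,"rz":0,"fingers":-1}]'

```text
clock: 14.1
ee_pos: [0.5493, 0.2938, 0.0545]
eef_rot: [1.878, 2.518, 0.001]
force: [0.2, 0.1, -0.2]
width: 0.0001
gripper_force: 0.0
```

```bash
python3 - <<'E'
from h import *
for i in range(3):
    r.grab_frame("side"); s=r.get_state(); print(s["clock"],s["ee_pos"],s["force"],s["eef_rot"])
E
```

```text
14.15 [0.54947026 0.29399153 0.05477221] [0.55588799 0.87701495 0.62746498] [1.87769861e+00 2.51799474e+00 2.06299118e-03]
14.2 [0.54949814 0.29404632 0.05480139] [0.3673787  0.43871449 0.02974957] [1.87753782e+00 2.51794972e+00 2.28040532e-03]
14.25 [0.54940691 0.29408513 0.05469196] [-0.08104877 -0.5317919   0.52245619] [1.87741337e+00 2.51808801e+00 2.13245114e-03]
```

Emit:
arm_command --steps '[{"x":-0.039,"y":0,"z":0,"rx":0,"ry":0,"rz":0,"fingers":-1},{"x":0,"y":0,"z":0.04,"rx":0,"ry":0,"rz":0,"fingers":-1},{"x":0,"y":0,"z":0.032,"rx":0,"ry":0,"rz":0,"fingers":-1},{"x":0,"y":0,"z":0,"rx":0,"ry":0,"rz":0,"fingers":-1},{"x":0,"y":0,"z":0,"rx":0,"ry":0,"rz":0,"fingers":-1}]'

```text
clock: 14.88
ee_pos: [0.5515, 0.285, 0.0355]
eef_rot: [-1.877, -2.519, 0.0]
force: [-0.5, 0.7, 0.3]
width: -0.0002
gripper_force: 0.0
```

Emit:
arm_command --steps '[{"x":0,"y":0,"z":0.008,"rx":0,"ry":0,"rz":0,"fingers":-1},{"x":0,"y":0,"z":0.002,"rx":0,"ry":0,"rz":0,"fingers":-1},{"x":0,"y":0,"z":0,"rx":0,"ry":0,"rz":0,"fingers":-1}]'

```text
clock: 15.25
ee_pos: [0.5517, 0.2849, 0.0332]
eef_rot: [1.877, 2.519, 0.001]
force: [0.3, 0.4, 3.8]
width: 0.0005
gripper_force: 1.5
```

Emit:
arm_command --steps '[{"x":0,"y":0,"z":0.003,"rx":0,"ry":0,"rz":0,"fingers":-1},{"x":0,"y":0,"z":0,"rx":0,"ry":0,"rz":0,"fingers":-1}]'

```text
clock: 15.5
ee_pos: [0.5517, 0.2849, 0.0325]
eef_rot: [1.877, 2.519, 0.001]
force: [0.6, 1.7, 4.1]
width: -0.0003
gripper_force: 2.4
```

Emit:
arm_command --steps '[{"x":0,"y":0,"z":0.003,"rx":0,"ry":0,"rz":0,"fingers":-1},{"x":0,"y":0,"z":0,"rx":0,"ry":0,"rz":0,"fingers":-1}]'

```text
clock: 15.75
ee_pos: [0.5518, 0.285, 0.0321]
eef_rot: [1.877, 2.519, 0.001]
force: [-1.7, -0.4, 9.9]
width: 0.0003
gripper_force: 5.4
```

Now about 10 N and 1.4 mm down, so the key is fully pressed. I'll hold briefly and then release.

Emit:
arm_command --steps '[{"x":0,"y":0,"z":0,"rx":0,"ry":0,"rz":0,"fingers":-1},{"x":0,"y":0,"z":0,"rx":0,"ry":0,"rz":0,"fingers":-1},{"x":0,"y":0,"z":0,"rx":0,"ry":0,"rz":0,"fingers":-1},{"x":0,"y":0,"z":-0.03,"rx":0,"ry":0,"rz":0,"fingers":-1},{"x":0,"y":0,"z":-0.15,"rx":0,"ry":0,"rz":0,"fingers":-1},{"x":0,"y":0,"z":-0.2,"rx":0,"ry":0,"rz":0,"fingers":-1},{"x":-0.2,"y":0,"z":-0.1,"rx":0,"ry":0,"rz":0,"fingers":-1},{"x":-0.2,"y":0,"z":0,"rx":0,"ry":0,"rz":0,"fingers":-1}]'

```text
clock: 16.75
ee_pos: [0.5811, 0.1881, 0.1538]
eef_rot: [1.875, 2.518, 0.003]
force: [1.3, -0.7, -1.7]
width: 0.0001
gripper_force: 0.0
```

```bash
python3 - <<'E'
from gfit import *
for i in range(4): s=r.grab_frame("side"); t=r.grab_frame("top")
st=r.get_state(); print(st["clock"],st["ee_pos"],st["force"])
f=cv2.resize(s["frame"][130:260,215:315],(400,520),interpolation=cv2.INTER_CUBIC)
b=cv2.resize(t["frame"][140:240,270:370],(390,520),interpolation=cv2.INTER_CUBIC)
cv2.imwrite("pics/m.png",np.hstack([f,b])[...,::-1])
E
```

```text
17.15 [0.57966557 0.19003086 0.15143469] [0.0132533  0.23729435 1.52710554]
```

View pics/m.png

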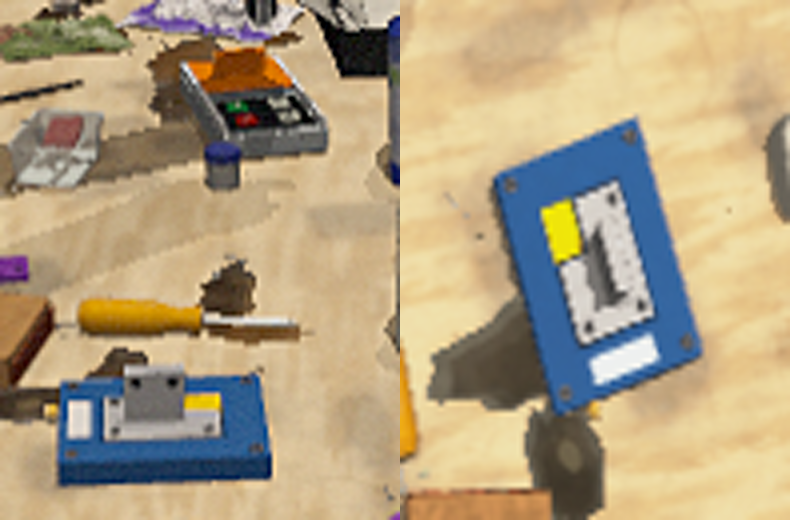

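The bracket lies flat in the pocket at right crop (600,265), its notch on the yellow step. The guard is still open, and nothing around it has moved. I'm handing the job in.

```bash
python3 -c "
from workcell import r
print(r.close_job())"
```

```text
the job is handed in; nothing more can be done
None
```

The bracket is seated flat against the yellow step, the guard is left open, and the green key was held fully down for about 0.4–0.5 s at up to roughly 10 N, then released; I handed the job in at about 17 s with no verdict shown, and viewed 11 pictures, one over the limit of 10.

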